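# Slide the switch module along the rail into its corner pocket

## Robot

A 7-joint arm with a two-finger parallel gripper is mounted at the origin on the work surface. World frame = base frame: x ahead of the robot, y to its left, z up, the work surface at z = 0. Lengths are in m, angles in rad, forces in N, time in s.
With the tool pointing down it reaches from about 0.4 to 0.85 m from the base axis. Payload 4.5 kg.
Tool frame: the origin (TCP) lies at the centre of the arm's flange, where the gripper is bolted on; the fingertips stand r.tcp_to_tips ahead of it and the grasp point (between the pads) lies 147 mm ahead of it (r.tcp_to_tips is the distance from the TCP to the fingertips, in m); x points along the fingers, y is the direction in which the jaws open and shut, and the axes are right-handed (so a half turn about x gives the same grasp; the last joint's range is limited). The gripper opens to 88 mm and grips with 3 to 60 N. Pads are 18 mm wide; open, the fingers measure 123 mm over their backs; the gripper's body (75 mm by 187 mm) begins 45 mm behind the grasp point.
Start: joints at [1.282, 0.689, -0.195, 1.565, 0.157, 0.902, -0.215], TCP at [0.198, -0.593, 0.405] pointing down, gripper open.
Joint ranges: [-3.01, 3.01], [-0.46, 2.08], [-1.47, 1.51], [0.13, 2.56], [-1, 4.14], [0.04, 2.09], [-2.66, 2.66]. Speed limits (rad/s): [2.57, 2.57, 3.14, 3.14, 3.14, 3.14, 3.14].

## Interface

Orientations are given as a unit quaternion [x, y, z, w].
In Python, from plant import r, eyes gives the robot as it stands.
- The arm moves only by the tool carry_out, never from a script. Its argument "targets" is text: rows parted by semicolons, each of 5 numbers parted by spaces: the opening, from 0 (shut) to 1 (fully open), then the shift along the tool's x, y, z in mm, then the turn about the tool's x in rad. A call has 1 to 20 rows; each row shifts and turns the commanded pose from where the row before left it, along the tool's axes as they then stand; what a row does not reach is not made up. A row lasts 1/12 s, in which the tool goes at most 41.7 mm and 7.16 degrees, less where a joint would pass 70% of its speed; a pose out of reach is approached as far as the arm can. A call is refused whole if a number of a shift passes 41.7 or a number of a turn 0.125, either way. A call with a gripper value outside its range is refused whole. The fingers move at their own pace and stop on an object; "force" is the grip in N (left out, the last holds). Time passes only in rows, so rows that do not move let the fingers close. It gives the time, the measured TCP pose, the force and the opening at its end, in the units of the state.
- r.get_state(): the state, without advancing time (a new reading comes with each control period).
- eyes.snapshot(name): name is "side" or "top"; returns (picture, depth): 384x512x3 uint8, blue, green, red; 384x512 float32, m along the optical axis (not along the pixel's ray), 0 where there is no reading.
- eyes.camera_params(name): a dict with "intrinsics" (3x3 intrinsics, pixels), "rvec" (rotation vector, rad) and "tvec" (3), from world to camera coordinates, as OpenCV has them. Camera axes: x right, y down, z forward; pixel columns grow to the right and rows downward; lengths in m; the calibration is good to about 2 mm. A picture is of the moment at which its call begins. camera_params takes no time and is no camera call.
- r.finish_job(): hands the job in, once; it reports no verdict.
The state is a dict: "clock": time; "q": joint angles; "qd": joint speeds; "joint_torque": joint torques, N m; "tool_pos": TCP position; "eef_rot": TCP orientation; "contact_force": force on the tool from outside, world axes, zero at the start; "moment": the same for the moment, N m; "opening": opening from 0.0 (shut) to 1.0 (fully open).
Only numpy, scipy, OpenCV 4.12 (cv2) and the standard library are available. Lean on these libraries where they do the work, as an engineer would, in place of code of your own. Each camera call takes 0.05 s, during which the arm holds its last target.

## Task

Without picking it up, push the blue switch module across the white board until its long side lies flat against the grey metal rail, doing this before any of it crosses the red line. Then, keeping it against the rail all the way, slide it along into the corner pocket until its end is fully home against the end stop, and leave it there. Leave the lamp, the regulator, the air cylinder and the black thumb nut where they are.

Things in the scene. Friction and masses are not known exactly. Their poses are not given: they have to be found in the camera images.
- board: White loading board fixed flat on the bench, 200 mm (x) by 340 mm (y) by 10 mm thick; origin at the centre of its underside, z up. All fixed parts below share its axes. Rail along its +x side, corner pocket at the rail's +y end. Its top is otherwise flat and empty but for the loose module and thumb nut. Board-frame sizes below are in mm from this origin.
- rail (a point): Middle of the foot of the grey metal rail's working face, at board x = 80, y = -10, on the board's top (z = 10). The face looks to -x and runs along y, from y = -160 to +140; the rail is 16 mm thick and 20 mm high above the board's top.
- stop (a point): Foot of the end stop's working face, at board x = 62, y = 130, z = 10. This grey metal bar stands across the +y end of the rail, x = 28 to 96, y = 130 to 144, 20 mm high; its face looks to -y.
- lip (a point): Foot of the black lip's inner face at its open end, at board x = 40, y = 105, z = 10. The lip stands parallel to the rail, x = 28 to 40, y = 105 to 130, 14 mm high. Rail, end stop and lip form the corner pocket, 40 mm wide and 25 mm deep, open above and towards -y.
- line (a point): Middle of the red line drawn across the board parallel to x, at board x = 0, y = 50, on the board's top; flat, without height.
- pocket (a point): Where the module's origin lies when it is fully home: board x = 62, y = 85, on the board's top (z = 10). Its +x side is then on the rail, its +y end on the end stop, its front 25 mm between rail and lip; its tab stops 18 mm short of the lip.
- module: Blue loose switch module lying flat, 0.1 to 0.2 kg: block 36 (x) by 90 (y) by 20 mm high, origin at the centre of the block's underside, z up. Full-height thumb tab on its -x side, reaching to x = -33 mm, from y = -6 to +2 mm. White plate on top at +y end, two sockets at -y end. Starts off the rail, before the red line, +x side towards the rail, within 0.4 rad of square.
- lamp: Bystander: round black lamp holder, 68 mm across, with a clear globe on top, 106 mm high, standing loose on the bench beside the board; origin at the centre of its underside.
- regulator: Bystander: pressure regulator, aluminium block 50 mm square with a blue knob on top and a round gauge on one side (to 37 mm from the axis), 82 mm high, standing loose on the bench beside the board; origin at the centre of its underside.
- cylinder: Bystander: small air cylinder lying loose on the bench beyond the rail, 160 mm long (y from -52 to +108 mm), 32 mm wide, 42 mm high; origin underneath, midway between its square end blocks.
- thumbnut: Bystander: black thumb nut, 32 mm across, 26 mm high, standing loose on the near side of the board (board x -90 to -60 mm, y 90 to 140 mm); origin at the centre of its underside.
Not all that is in view belongs to the job. Several things have the shape of the module; the one meant has the colours described above.

How it is judged:
By the outcome, as a careful person would: the job done as asked, in the order asked, and still so for the second after the job is handed in, with the robot touching nothing.
It also fails if it takes over 54 s, if anything falls off the work surface, if the arm or the gripper's body presses on something with over 40 N, if the wrist force passes 120 N, or if a joint passes its speed limit or range.

## Working session

There is one attempt and no reset: what is moved stays moved. The work goes in short steps, Python scripts to look and compute and a tool call to move; the robot and the scene stay as the last step left them, time stands still between calls to the robot, and variables do not carry over. Pictures are saved under pics/ and viewed, and the job is handed in when it is done.

Besides the shell and the picture viewer there is one more tool, called as name(argument=value, ...) on one line, values as JSON. carry_out: Moves the arm, as the interface text tells. Its arguments: {"type":"object","properties":{"targets":{"type":"string"},"force":{"type":"number"}},"required":["targets"]}

```bash
mkdir -p pics; ls
cat > h.py <<'E'
import numpy as np, cv2
from plant import r, eyes
from scipy.spatial.transform import Rotation as R
def cam(n):
    p=eyes.camera_params(n); K=np.array(p['intrinsics'],float); Rm=cv2.Rodrigues(np.array(p['rvec'],float))[0]; t=np.array(p['tvec'],float).ravel(); return K,Rm,t
def plane(n,u,v,z):
    K,Rm,t=cam(n); d=Rm.T@np.linalg.inv(K)@np.array([u,v,1.]); c=-Rm.T@t; return c+d*(z-c[2])/d[2]
def pt(n,u,v,depth):
    K,Rm,t=cam(n); return Rm.T@(np.linalg.inv(K)@np.array([u,v,1.])*depth[int(v),int(u)]-t)
def proj(n,P):
    K,Rm,t=cam(n); q=K@(Rm@np.asarray(P,float)+t); return q[:2]/q[2]
E
python3 - <<'E'
from h import *
for n in ('top','side'):
    im,d=eyes.snapshot(n); cv2.imwrite(f'pics/{n}0.png',im); np.save(f'{n}0.npy',d); K,Rm,t=cam(n); print(n,K.tolist(),(-Rm.T@t).round(3))
s=r.get_state(); print(s, r.tcp_to_tips)
print(R.from_quat(s['eef_rot']).as_matrix().round(3))
E
```

```text
pics
top [[442.4895582143607, 0.0, 253.57172762622184], [0.0, 442.4895582143607, 177.810298625234], [0.0, 0.0, 1.0]] [ 0.514 -0.024  1.129]
side [[412.63591190053234, 0.0, 249.7232610539281], [0.0, 412.63591190053234, 194.24400826780064], [0.0, 0.0, 1.0]] [0.261 0.722 0.572]
{'clock': 0.1, 'q': array([ 1.28178   ,  0.68987195, -0.19451467,  1.56622054,  0.15731207,
        0.90251645, -0.21512178]), 'qd': array([-0.00046208, -0.00214606,  0.00041131, -0.00172636, -0.00084302,
        0.0013224 ,  0.00041902]), 'joint_torque': array([-3.56953213e-03, -5.28507257e+01, -1.27174169e+00, -1.53838563e+01,
       -5.26151899e-02,  1.99356953e-03,  5.18137017e-05]), 'tool_pos': array([ 0.19815497, -0.59244797,  0.40401266]), 'eef_rot': array([-0.69777293, -0.11421443,  0.69805186, -0.11309993]), 'contact_force': array([1.23000672e-04, 5.35248004e-01, 3.03974810e-01]), 'moment': array([-0.00746699, -0.0054331 ,  0.01730001]), 'opening': 1.0009799526963288} 0.166
[[-0.001  0.317 -0.948]
 [ 0.001 -0.948 -0.317]
 [-1.    -0.002  0.   ]]
```

View pics/top0.png

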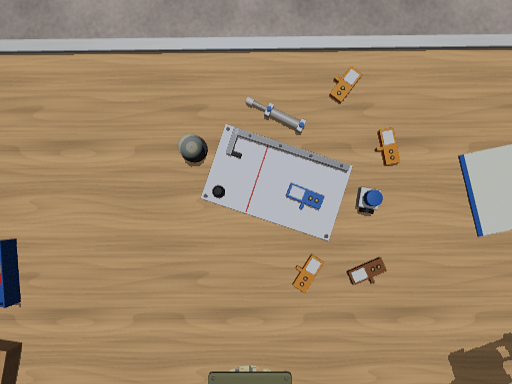

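View pics/side0.png

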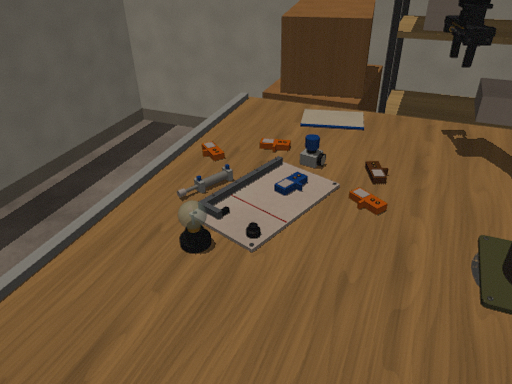

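Candidates with the module's shape in the top view are orange (345,85), (388,147) and (308,273), brown (366,271), and blue with a white plate on the board (305,196). I choose the blue one and will check it in a close crop.

Run:
```python
from h import *
im=cv2.imread('pics/top0.png'); c=im[115:250,190:390]; cv2.imwrite('pics/top0c.png',cv2.resize(c,None,fx=4,fy=4,interpolation=cv2.INTER_CUBIC))
```

```text
(no output)
```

View pics/top0c.png

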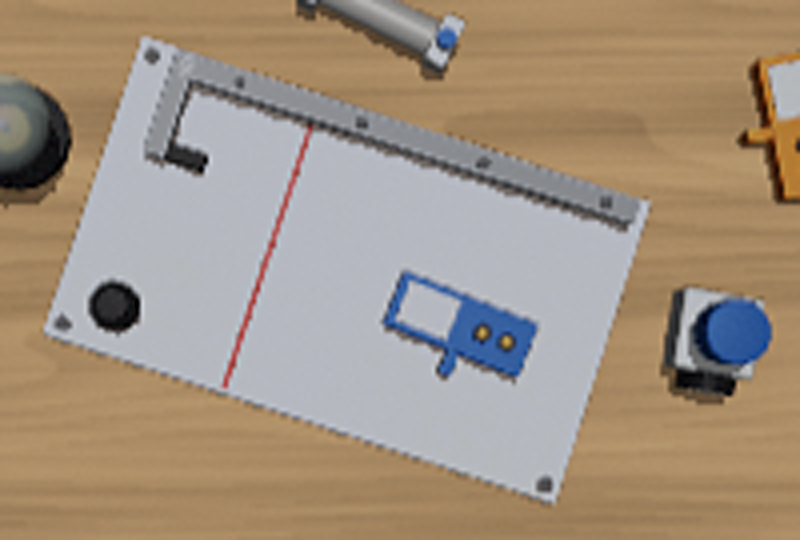

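```bash
cat >> h.py <<'E'
def fit2(loc,W):
    loc=np.array(loc,float);W=np.array(W)[:,:2]; lc=loc.mean(0);wc=W.mean(0)
    A=loc-lc;B=W-wc; th=np.arctan2((A[:,0]*B[:,1]-A[:,1]*B[:,0]).sum(),(A*B).sum())
    c,s=np.cos(th),np.sin(th); o=wc-np.array([[c,-s],[s,c]])@lc
    res=W-(loc@np.array([[c,s],[-s,c]])+o); return o,th,res
def cr(x,y,f=4,u0=190,v0=115): return (x+.5)/f-.5+u0,(y+.5)/f-.5+v0
E
python3 - <<'E'
from h import *
d=np.load('top0.npy')
px=[(144,37),(650,201),(555,503),(45,333)]; loc=[(.1,.17),(.1,-.17),(-.1,-.17),(-.1,.17)]
W=[plane('top',*cr(*p),.01) for p in px]; o,th,res=fit2(loc,W); print('board',o,th,(res*1000).round(1).tolist())
px=[(405,271),(537,322),(517,380),(386,325)]; loc=[(.018,.045),(.018,-.045),(-.018,-.045),(-.018,.045)]
W=[plane('top',*cr(*p),.03) for p in px]; mo,mth,res=fit2(loc,W); print('mod',mo,mth,(res*1000).round(1).tolist())
c,s=np.cos(th),np.sin(th); B=np.array([[c,s],[-s,c]]); print('mod in board',B@(mo-o)*1000,mth-th)
# check: rail top edge ends, line, nut, lip
for n,x,y,z in [('rail front -y top',628,226,.03),('lineA',309,128,.01),('lineB',225,386,.01),('nut',115,304,.036),('lip inner corner top',208,155,.024),('regknob',738,332,.082),('tabtip',443,375,.03)]:
    p=plane('top',*cr(x,y),z)[:2]; print(n,p.round(4),(B@(p-o)*1000).round(1))
for x,y in [(350,250),(460,320),(500,455),(430,310)]:
    u,v=cr(x,y); print(pt('top',round(u),round(v),d).round(4))
E
```

```text
board [ 0.57344198 -0.07144663] -0.3247457936133762 [[-0.7, -0.6], [0.2, 1.2], [0.2, 0.7], [0.3, -1.3]]
mod [ 0.53648105 -0.14059829] -0.38478940229764974 [[-0.2, -0.5], [1.4, 1.5], [-1.0, 0.9], [-0.2, -1.9]]
mod in board [-12.96498429 -77.33028189] -0.06004360868427355
rail front -y top [ 0.5969 -0.245 ] [  77.6 -157. ]
lineA [ 0.6624 -0.0477] [76.7 50.9]
lineB [0.4991 0.0066] [-95.4  50.2]
nut [0.5504 0.0736] [-68.1 130.1]
lip inner corner top [0.644  0.0161] [ 38.9 105.5]
regknob [ 0.5299 -0.298 ] [  31.  -228.6]
tabtip [ 0.5053 -0.1289] [-46.3 -76.2]
[ 0.5847 -0.0727  0.0107]
[ 0.5383 -0.1408  0.0301]
[ 0.4558 -0.1666  0.0122]
[ 0.546  -0.1214  0.0271]
```

```bash
cat >> h.py <<'E'
BO=np.array([0.57344,-0.07145]);BT=-0.32475
Rb=np.array([[np.cos(BT),-np.sin(BT)],[np.sin(BT),np.cos(BT)]])
def delta(bx,by,tipz,yaw):
    "board mm, tip z mm, tool-y world yaw -> turn needed, shifts in tool axes after turn (mm)"
    s=r.get_state(); M=R.from_quat(s['eef_rot']).as_matrix(); cy=np.arctan2(M[1,1],M[0,1])
    dy=(yaw-cy+np.pi)%(2*np.pi)-np.pi
    w=BO+Rb@(np.array([bx,by])/1000); T=np.array([w[0],w[1],tipz/1000+.166])
    M2=R.from_euler('z',dy).as_matrix()@M
    print('turn',round(-dy,4),'shift',(M2.T@(T-s['tool_pos'])*1000).round(1),'target',T.round(4))
def where():
    s=r.get_state(); M=R.from_quat(s['eef_rot']).as_matrix()
    print('t',round(s['clock'],2),'board',(Rb.T@(s['tool_pos'][:2]-BO)*1000).round(1),'tipz',round((s['tool_pos'][2]-.166)*1000,1),'yaw rel board',round(np.arctan2(M[1,1],M[0,1])-BT,3),'F board',(Rb.T@s['contact_force'][:2]).round(2),round(s['contact_force'][2],2),'q',s['q'].round(2),'op',round(s['opening'],3))
YA=BT-np.pi/2
E
python3 - <<'E'
from h import *
delta(-52,-78,120,YA); where()
d=np.load('top0.npy')
for n,u,v in [('lamp',193,147),('lampedge',206,158),('reg',371,198),('cyl',285,117),('reg gauge',366,211)]:
    p=pt('top',u,v,d); print(n,p.round(3),(Rb.T@(p[:2]-BO)*1000).round(1))
E
```

```text
turn 0.6476 shift [ 118.9 -535.3 -137.4] target [ 0.4993 -0.1288  0.286 ]
t 0.1 board [-189.4 -613.5] tipz 238.0 yaw rel board -0.923 F board [-0.17  0.51] 0.3 q [ 1.28  0.69 -0.19  1.57  0.16  0.9  -0.22] op 1.001
lamp [0.651 0.127 0.1  ] [ 10. 213.]
lampedge [0.635 0.108 0.001] [  1.4 190.2]
reg [ 0.529 -0.29   0.084] [  27.7 -221.5]
cyl [ 0.735 -0.094  0.027] [159.9  30.5]
reg gauge [ 0.498 -0.288  0.041] [  -2.4 -229.5]
```

carry_out(targets="0.45 0 0 0 0.108;0.45 0 0 0 0.108;0.45 0 0 0 0.108;0.45 0 0 0 0.108;0.45 0 0 0 0.108;0.45 0 0 0 0.108", force=20)

```text
clock: 0.6
tool_pos: [0.1982, -0.5925, 0.4043]
eef_rot: [-0.697, 0.116, 0.698, 0.117]
contact_force: [-0.1, 0.3, -0.1]
opening: 0.57
```

carry_out(targets="0.45 0 -28 -7.2 0;0.45 0 -28 -7.2 0;0.45 0 -28 -7.2 0;0.45 0 -28 -7.2 0;0.45 0 -28 -7.2 0;0.45 0 -28 -7.2 0;0.45 0 -28 -7.2 0;0.45 0 -28 -7.2 0;0.45 0 -28 -7.2 0;0.45 0 -28 -7.2 0;0.45 0 -28 -7.2 0;0.45 0 -28 -7.2 0;0.45 0 -28 -7.2 0;0.45 0 -28 -7.2 0;0.45 0 -28 -7.2 0;0.45 0 -28 -7.2 0;0.45 0 -28 -7.2 0;0.45 0 -28 -7.2 0;0.45 0 -28 -7.2 0;0.45 0 0 0 0")

```text
clock: 2.27
tool_pos: [0.501, -0.1261, 0.4044]
eef_rot: [0.699, -0.11, -0.698, -0.113]
contact_force: [0.2, -0.4, -0.7]
opening: 0.453
```

Run:
```python
from h import *
where(); delta(-52,-78,16,YA)
im,d=eyes.snapshot('side'); cv2.imwrite('pics/side1.png',cv2.resize(im[100:260,150:390],None,fx=3,fy=3))
```

```text
t 2.27 board [-51.2 -74.9] tipz 238.4 yaw rel board -1.561 F board [ 0.28 -0.29] -0.67 q [ 0.12  0.55  0.05  1.9  -0.05  0.7  -1.68] op 0.453
turn 0.0094 shift [222.4   4.1   1.1] target [ 0.4993 -0.1288  0.182 ]
```

carry_out(targets="0.45 20 0.4 0.1 0.009;0.45 20 0.4 0.1 0;0.45 20 0.4 0.1 0;0.45 20 0.4 0.1 0;0.45 20 0.4 0.1 0;0.45 20 0.4 0.1 0;0.45 20 0.4 0.1 0;0.45 20 0.4 0.1 0;0.45 20 0.4 0.1 0;0.45 20 0.4 0.1 0;0.45 0 0 0 0")

```text
clock: 3.23
tool_pos: [0.4939, -0.1367, 0.2019]
eef_rot: [-0.695, 0.118, 0.699, 0.118]
contact_force: [-0.1, -0.3, -0.1]
opening: 0.448
```

Run:
```python
from h import *
where(); delta(-52,-78,16,YA)
im,d=eyes.snapshot('side'); cv2.imwrite('pics/side2.png',cv2.resize(im[100:260,150:390],None,fx=3,fy=3))
```

```text
t 3.23 board [-54.6 -87.2] tipz 35.9 yaw rel board -1.582 F board [-0.03 -0.29] -0.07 q [ 0.17  0.9   0.02  2.04 -0.07  0.21 -1.66] op 0.448
turn -0.0109 shift [19.8 -9.2 -2.7] target [ 0.4993 -0.1288  0.182 ]
```

View pics/side2.png

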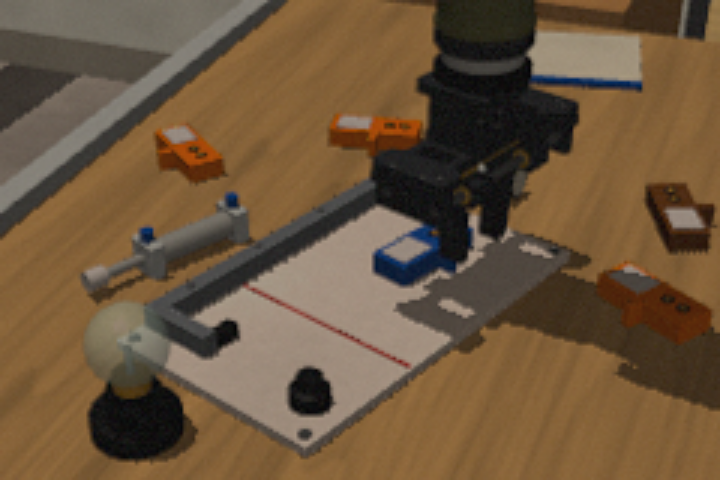

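carry_out(targets="0.45 0 -5 -1.5 -0.011;0.45 0 -4 -1.2 0;0.45 0 0 0 0;0.45 0 0 0 0;0.45 0 0 0 0;0.45 0 0 0 0")

```text
clock: 3.78
tool_pos: [0.5011, -0.1282, 0.2052]
eef_rot: [0.698, -0.114, -0.698, -0.114]
contact_force: [0.4, 0.7, -0.2]
opening: 0.454
```

Run:
```python
from h import *
where(); delta(-52,-78,16,YA)
print(R.from_quat(r.get_state()['eef_rot']).as_matrix().round(3))
```

```text
t 3.78 board [-50.4 -76.9] tipz 39.2 yaw rel board -1.569 F board [0.16 0.78] -0.2 q [ 0.15  0.89  0.02  2.03 -0.07  0.22 -1.67] op 0.454
turn 0.0016 shift [23.2  1.1  1.6] target [ 0.4993 -0.1288  0.182 ]
[[ 0.001 -0.318 -0.948]
 [-0.    -0.948  0.318]
 [-1.     0.    -0.001]]
```

carry_out(targets="0.45 8 0 0.5 0;0.45 8 0 0.5 0;0.45 7 0 0.5 0;0.45 0 0 0 0;0.45 0 0 0 0;0.45 0 0 0 0")

```text
clock: 4.28
tool_pos: [0.4996, -0.1277, 0.1815]
eef_rot: [-0.698, 0.114, 0.698, 0.114]
contact_force: [0.2, -0.2, 0.2]
opening: 0.445
```

carry_out(targets="0.45 0 0 -4 0;0.45 0 0 -4 0;0.45 0 0 -4 0;0.45 0 0 -4 0;0.45 0 0 -4 0;0.45 0 0 -4 0;0.45 0 0 -4 0;0.45 0 0 -4 0;0.45 0 0 -4 0;0.45 0 0 -4 0;0.45 0 0 -4 0;0.45 0 0 -4 0;0.45 0 0 -4 0;0.45 0 0 -4 0;0.45 0 0 -4 0;0.45 0 0 0 0;0.45 0 0 0 0;0.45 0 0 0 0")

```text
clock: 5.78
tool_pos: [0.5568, -0.1468, 0.1817]
eef_rot: [0.698, -0.114, -0.698, -0.114]
contact_force: [-1.1, 0.4, 0.2]
opening: 0.453
```

Run:
```python
from h import *
where(); delta(35,-78,16,YA)
im,d=eyes.snapshot('side'); cv2.imwrite('pics/side3.png',cv2.resize(im[100:260,150:390],None,fx=3,fy=3))
im,d=eyes.snapshot('top'); cv2.imwrite('pics/top3.png',cv2.resize(im[115:250,190:390],None,fx=4,fy=4))
```

```text
t 5.78 board [  8.3 -76.7] tipz 15.7 yaw rel board -1.569 F board [-1.2 -0. ] 0.21 q [ 0.16  0.96  0.02  1.85 -0.06  0.33 -1.66] op 0.453
turn 0.0016 shift [ -0.2   1.3 -26.7] target [ 0.5817 -0.1565  0.182 ]
```

View pics/side3.png

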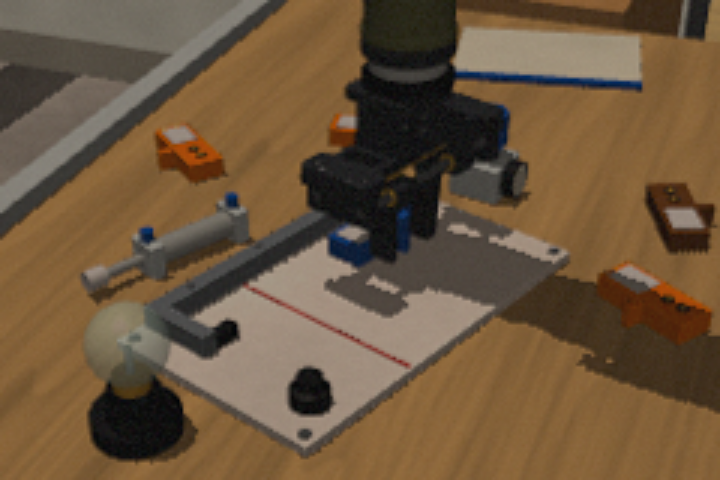

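View pics/top3.png

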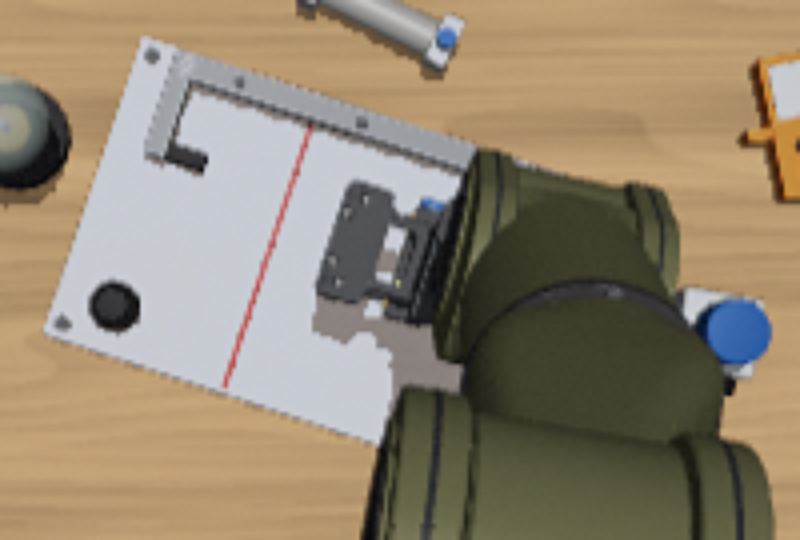

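carry_out(targets="0.45 0 0 -4 0;0.45 0 0 -4 0;0.45 0 0 -4 0;0.45 0 0 -4 0;0.45 0 0 -2 0;0.45 0 0 -2 0;0.45 0 0 -1 0;0.45 0 0 -1 0;0.45 0 0 -1 0;0.45 0 0 0 0;0.45 0 0 0 0")

```text
clock: 6.8
tool_pos: [0.5785, -0.1541, 0.1817]
eef_rot: [0.698, -0.114, -0.698, -0.114]
contact_force: [-0.4, 0.7, -0.2]
opening: 0.45
```

Run:
```python
from h import *
where(); delta(35,-78,16,YA)
```

```text
t 6.8 board [ 31.2 -76.7] tipz 15.7 yaw rel board -1.569 F board [-0.62  0.51] -0.16 q [ 0.17  0.98  0.03  1.78 -0.06  0.38 -1.66] op 0.45
turn 0.0015 shift [-0.3  1.3 -3.8] target [ 0.5817 -0.1565  0.182 ]
```

carry_out(targets="0.45 0 0 -1 0;0.45 0 0 -1 0;0.45 0 0 -1 0;0.45 0 0 -1 0;0.45 0 0 0 0;0.45 0 0 0 0")

```text
clock: 7.3
tool_pos: [0.581, -0.1549, 0.1816]
eef_rot: [-0.696, 0.114, 0.699, 0.114]
contact_force: [-5.0, 2.4, 3.4]
opening: 0.45
```

Run:
```python
from h import *
where()
```

```text
t 7.3 board [ 33.8 -76.6] tipz 15.6 yaw rel board -1.569 F board [-5.48  0.67] 3.39 q [ 0.17  0.98  0.03  1.77 -0.06  0.4  -1.66] op 0.45
```

Rail contact shows in the force. I'll press 2 mm more to bring the side flush.

carry_out(targets="0.45 0 0 -1 0;0.45 0 0 -1 0;0.45 0 0 0 0;0.45 0 0 0 0;0.45 0 0 0 0")

```text
clock: 7.72
tool_pos: [0.5816, -0.1551, 0.1814]
eef_rot: [-0.695, 0.114, 0.701, 0.114]
contact_force: [-7.1, 3.1, 6.2]
opening: 0.45
```

Run:
```python
from h import *
where();im,d=eyes.snapshot('side'); cv2.imwrite('pics/side4.png',cv2.resize(im[140:240,210:340],None,fx=6,fy=6,interpolation=cv2.INTER_CUBIC))
```

```text
t 7.72 board [ 34.5 -76.6] tipz 15.4 yaw rel board -1.569 F board [-7.72  0.7 ] 6.15 q [ 0.17  0.98  0.03  1.76 -0.06  0.4  -1.66] op 0.45
```

View pics/side4.png

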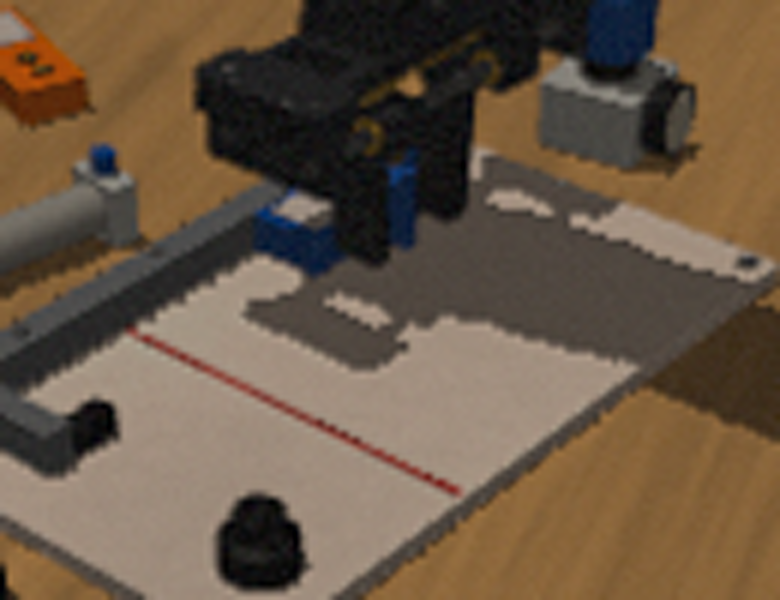

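carry_out(targets="0.45 0 0 2 0;0.45 0 0 3 0;0.45 0 0 5 0;0.45 -10 0 0 0;0.45 -15 0 0 0;0.45 -15 0 0 0;0 0 0 0 -0.112;0 0 0 0 -0.112;0 0 0 0 -0.112;0 0 0 0 -0.112;0 0 0 0 -0.112;0 0 0 0 -0.112;0 0 0 0 -0.112")

```text
clock: 8.85
tool_pos: [0.5752, -0.1531, 0.2227]
eef_rot: [0.689, 0.163, -0.687, 0.164]
contact_force: [0.2, 0.4, 1.0]
opening: 0.004
```

carry_out(targets="0 0 0 0 -0.112;0 0 0 0 -0.112;0 0 0 0 -0.112;0 0 0 0 -0.112;0 0 0 0 -0.112;0 0 0 0 -0.112;0 0 0 0 -0.112;0 0 0 0 0;0 0 0 0 0;0 0 0 0 0")

```text
clock: 9.68
tool_pos: [0.5749, -0.153, 0.2222]
eef_rot: [0.575, 0.411, -0.575, 0.412]
contact_force: [-0.3, 0.7, -0.3]
opening: 0.007
```

Run:
```python
from h import *
where();delta(18,-101,16,BT)
im,d=eyes.snapshot('side'); cv2.imwrite('pics/side5.png',cv2.resize(im[140:240,210:340],None,fx=6,fy=6,interpolation=cv2.INTER_CUBIC))
im,d=eyes.snapshot('top'); cv2.imwrite('pics/top5.png',cv2.resize(im[115:250,190:390],None,fx=4,fy=4))
```

```text
t 9.68 board [ 27.4 -76.8] tipz 56.2 yaw rel board -0.004 F board [-0.53  0.59] -0.3 q [ 0.37  0.92 -0.34  1.78  0.55  0.53 -0.65] op 0.007
turn -0.0043 shift [40.2 -9.4 24.2] target [ 0.5583 -0.1729  0.182 ]
```

View pics/side5.png

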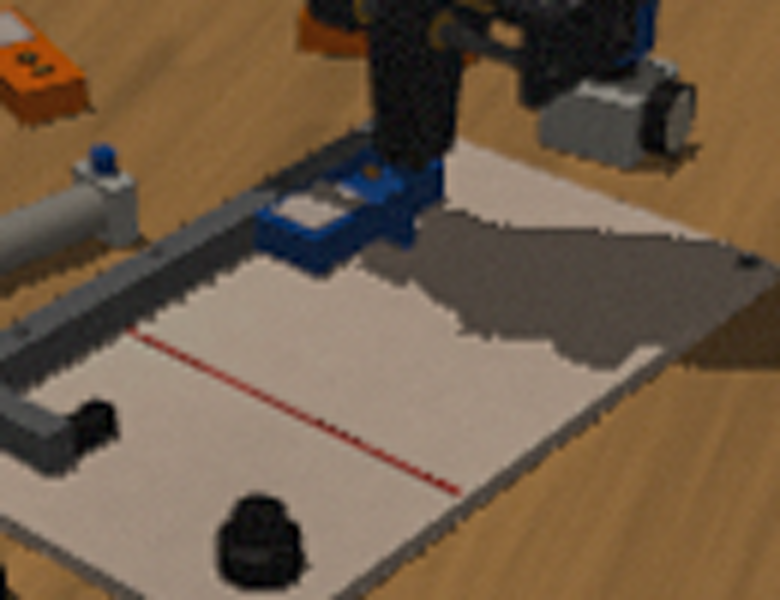

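View pics/top5.png

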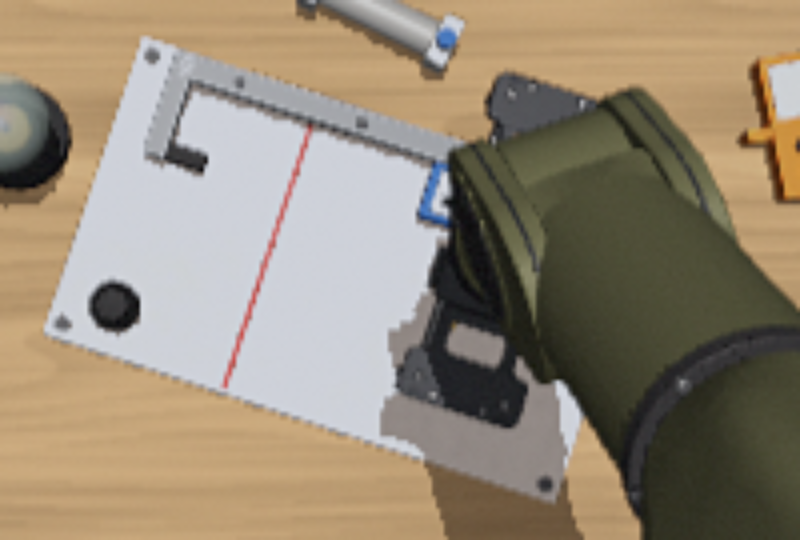

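Run:
```python
from h import *
for n,x,y,z in [('front -x top',318,240,.03),('front -x bot',318,273,.01),('front +x top',258,208,.03),('tab top +y outer',413,216,.03),('tab bot',410,248,.01)]:
    p=plane('side',*cr(x,y,6,210,140),z)[:2]; print(n,(Rb.T@(p-BO)*1000).round(1))
for n,x,y,z in [('front +x top',440,162,.03),('front -x top',419,219,.03)]:
    p=plane('top',*cr(x,y),z)[:2]; print(n,(Rb.T@(p-BO)*1000).round(1))
```

```text
front -x top [ 42.  -30.5]
front -x bot [ 45.8 -34.7]
front +x top [ 79.6 -34.4]
tab top +y outer [ 23.5 -71.9]
tab bot [ 28.4 -76.2]
front +x top [ 79.3 -33.8]
front -x top [ 41.3 -32.3]
```

carry_out(targets="0 0 -5 12 -0.004;0 0 -4.4 12 0;0 0 0 0 0;0 10 0 0 0;0 10 0 0 0;0 10 0 0 0;0 10 0 0 0;0 0 0 0 0;0 0 0 0 0;0 0 0 0 0")

```text
clock: 10.62
tool_pos: [0.5582, -0.1722, 0.1815]
eef_rot: [0.574, 0.414, -0.574, 0.413]
contact_force: [-0.6, 0.0, -0.4]
opening: 0.003
```

Run:
```python
from h import *
where()
im,d=eyes.snapshot('side'); cv2.imwrite('pics/side6.png',cv2.resize(im[140:240,210:340],None,fx=6,fy=6,interpolation=cv2.INTER_CUBIC))
```

```text
t 10.62 board [  17.7 -100.3] tipz 15.5 yaw rel board 0.003 F board [-0.55 -0.17] -0.37 q [ 0.39  0.98 -0.29  1.81  0.6   0.44 -0.65] op 0.003
```

View pics/side6.png

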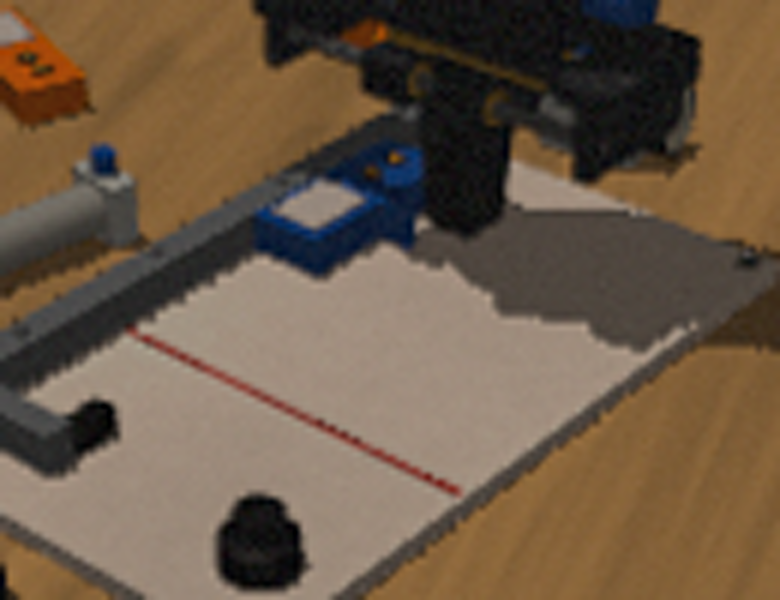

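carry_out(targets="0 0 2 0 0;0 0 2 0 0;0 0 1 0 0;0 0 1 0 0;0 0 1 0 0;0 0 0 0 0;0 0 0 0 0")

```text
clock: 11.25
tool_pos: [0.5647, -0.1748, 0.1817]
eef_rot: [0.574, 0.413, -0.574, 0.413]
contact_force: [-0.7, -0.6, 0.2]
opening: 0.006
```

Run:
```python
from h import *
where()
```

```text
t 11.25 board [  24.7 -100.7] tipz 15.7 yaw rel board 0.003 F board [-0.46 -0.81] 0.18 q [ 0.39  0.99 -0.3   1.79  0.59  0.45 -0.64] op 0.006
```

carry_out(targets="0 0 1 0 0;0 0 1 0 0;0 0 1 0 0;0 0 0 0 0;0 0 0 0 0")

```text
clock: 11.67
tool_pos: [0.5676, -0.1757, 0.1817]
eef_rot: [0.574, 0.413, -0.574, 0.413]
contact_force: [0.2, 0.6, -0.3]
opening: 0.004
```

Run:
```python
from h import *
where()
```

```text
t 11.67 board [  27.7 -100.7] tipz 15.7 yaw rel board 0.003 F board [0.02 0.65] -0.26 q [ 0.39  0.99 -0.3   1.78  0.59  0.46 -0.64] op 0.004
```

carry_out(targets="0 0 1 0 0;0 0 1 0 0;0 0 1 0 0;0 0 0 0 0;0 0 0 0 0")

```text
clock: 12.08
tool_pos: [0.5693, -0.1762, 0.1816]
eef_rot: [-0.573, -0.414, 0.574, -0.413]
contact_force: [-4.6, 2.2, 4.3]
opening: 0.003
```

Run:
```python
from h import *
where()
```

```text
t 12.08 board [  29.5 -100.6] tipz 15.6 yaw rel board 0.003 F board [-5.1   0.58] 4.31 q [ 0.4   0.99 -0.31  1.78  0.59  0.47 -0.64] op 0.003
```

carry_out(targets="0 0 0 -2 0;0 0 0 -2 0;0 0 0 -2 0;0 0 0 -2 0;0 0 0 -2 0;0 0 0 -2 0;0 0 0 -2 0;0 0 0 -2 0;0 0 0 -2 0;0 0 0 -2 0;0 0 0 0 0")

```text
clock: 13.0
tool_pos: [0.5754, -0.1583, 0.1811]
eef_rot: [-0.572, -0.414, 0.575, -0.413]
contact_force: [-5.1, -2.0, 0.2]
opening: 0.005
```

Run:
```python
from h import *
where()
im,d=eyes.snapshot('side'); cv2.imwrite('pics/side7.png',cv2.resize(im[140:240,210:340],None,fx=6,fy=6,interpolation=cv2.INTER_CUBIC))
```

```text
t 13.0 board [ 29.5 -81.7] tipz 15.1 yaw rel board 0.002 F board [-4.2  -3.51] 0.24 q [ 0.36  0.99 -0.3   1.77  0.58  0.47 -0.66] op 0.005
```

View pics/side7.png

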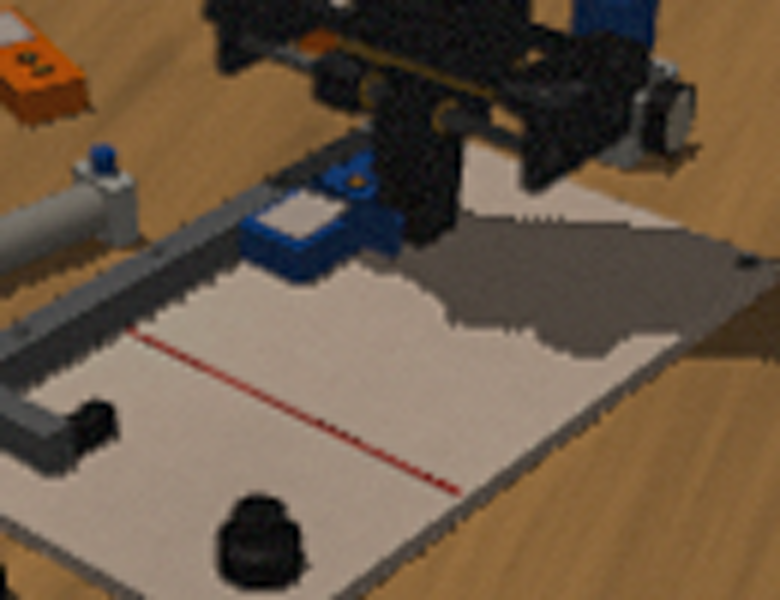

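carry_out(targets="0 0 0.05 -2.5 0;0 0 0.05 -2.5 0;0 0 0.05 -2.5 0;0 0 0.05 -2.5 0;0 0 0.05 -2.5 0;0 0 0.05 -2.5 0;0 0 0.05 -2.5 0;0 0 0.05 -2.5 0;0 0 0.05 -2.5 0;0 0 0.05 -2.5 0;0 0 0.05 -2.5 0;0 0 0.05 -2.5 0")

```text
clock: 14.05
tool_pos: [0.5848, -0.131, 0.1811]
eef_rot: [-0.572, -0.413, 0.576, -0.413]
contact_force: [-6.7, -2.7, 1.9]
opening: 0.004
```

Run:
```python
from h import *
where()
im,d=eyes.snapshot('side'); cv2.imwrite('pics/side8.png',cv2.resize(im[140:240,210:340],None,fx=6,fy=6,interpolation=cv2.INTER_CUBIC))
```

```text
t 14.05 board [ 29.8 -52.8] tipz 15.1 yaw rel board 0.001 F board [-5.5  -4.68] 1.86 q [ 0.31  0.99 -0.3   1.76  0.57  0.48 -0.7 ] op 0.004
```

View pics/side8.png

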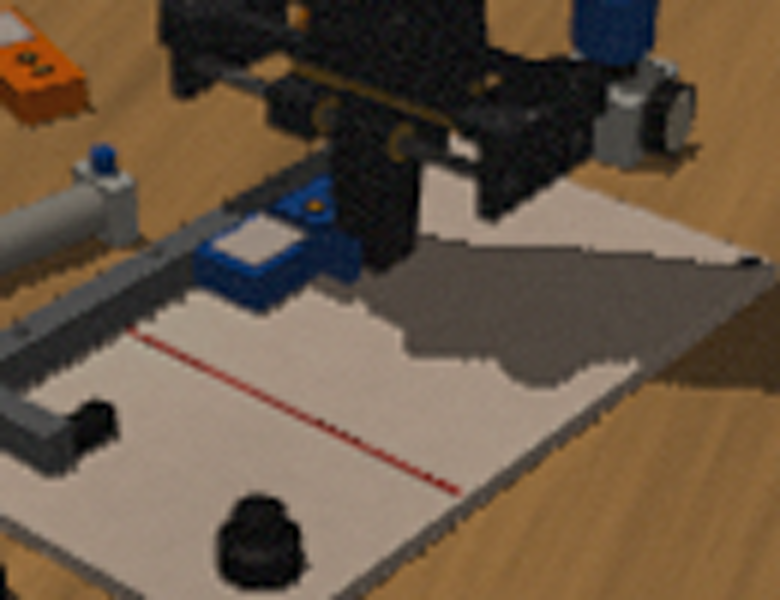

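carry_out(targets="0 0 0.02 -3 0;0 0 0.02 -3 0;0 0 0.02 -3 0;0 0 0.02 -3 0;0 0 0.02 -3 0;0 0 0.02 -3 0;0 0 0.02 -3 0;0 0 0.02 -3 0;0 0 0.02 -3 0;0 0 0.02 -3 0;0 0 0.02 -3 0;0 0 0.02 -3 0;0 0 0.02 -3 0")

```text
clock: 15.18
tool_pos: [0.5973, -0.0942, 0.1811]
eef_rot: [-0.572, -0.413, 0.577, -0.413]
contact_force: [-5.9, -3.3, 2.4]
opening: 0.002
```

Run:
```python
from h import *
where()
```

```text
t 15.18 board [ 29.9 -13.9] tipz 15.1 yaw rel board 0.001 F board [-4.5 -5. ] 2.39 q [ 0.24  1.   -0.29  1.75  0.55  0.49 -0.74] op 0.002
```

carry_out(targets="0 0 0.05 -3 0;0 0 0.05 -3 0;0 0 0.05 -3 0;0 0 0.05 -3 0;0 0 0.05 -3 0;0 0 0.05 -3 0;0 0 0.05 -3 0;0 0 0.05 -3 0;0 0 0.05 -3 0;0 0 0.05 -3 0;0 0 0.05 -3 0;0 0 0.05 -3 0;0 0 0.05 -3 0;0 0 0.05 -3 0")

```text
clock: 16.35
tool_pos: [0.6107, -0.0552, 0.181]
eef_rot: [-0.571, -0.413, 0.577, -0.413]
contact_force: [-8.1, -4.0, 4.3]
opening: 0.007
```

Run:
```python
from h import *
where()
im,d=eyes.snapshot('side'); cv2.imwrite('pics/side9.png',cv2.resize(im[140:240,190:320],None,fx=6,fy=6,interpolation=cv2.INTER_CUBIC))
im,d=eyes.snapshot('top'); cv2.imwrite('pics/top9.png',cv2.resize(im[115:250,190:390],None,fx=4,fy=4))
```

```text
t 16.35 board [30.2 27.3] tipz 15.0 yaw rel board 0.001 F board [-6.42 -6.42] 4.32 q [ 0.18  1.   -0.29  1.72  0.53  0.51 -0.79] op 0.007
```

View pics/side9.png

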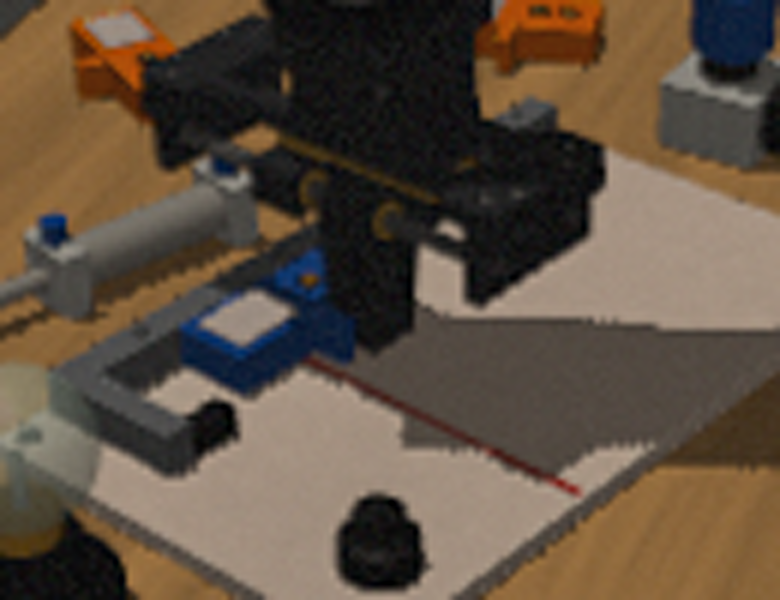

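View pics/top9.png

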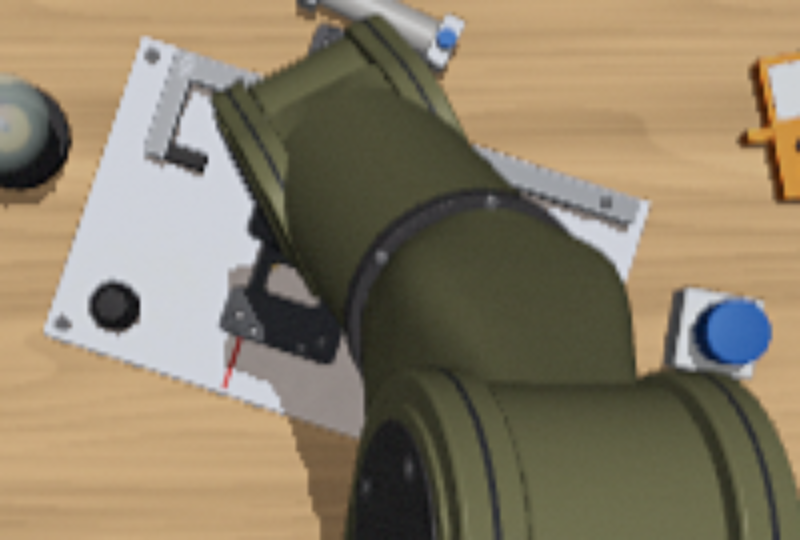

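carry_out(targets="0 0 0 -3 0;0 0 0 -3 0;0 0 0 -3 0;0 0 0 -3 0;0 0 0 -3 0;0 0 0 -3 0;0 0 0 -3 0;0 0 0 -3 0;0 0 0 -3 0;0 0 0 -2 0;0 0 0 -2 0;0 0 0 -2 0;0 0 0 0 0")

```text
clock: 17.53
tool_pos: [0.6216, -0.0231, 0.181]
eef_rot: [-0.571, -0.413, 0.577, -0.413]
contact_force: [-8.4, -3.3, 3.4]
opening: 0.007
```

Run:
```python
from h import *
where()
im,d=eyes.snapshot('side'); cv2.imwrite('pics/side10.png',cv2.resize(im[140:240,190:320],None,fx=6,fy=6,interpolation=cv2.INTER_CUBIC))
```

```text
t 17.53 board [30.2 61.2] tipz 15.0 yaw rel board 0.002 F board [-6.89 -5.77] 3.36 q [ 0.12  1.01 -0.29  1.69  0.52  0.53 -0.82] op 0.007
```

View pics/side10.png

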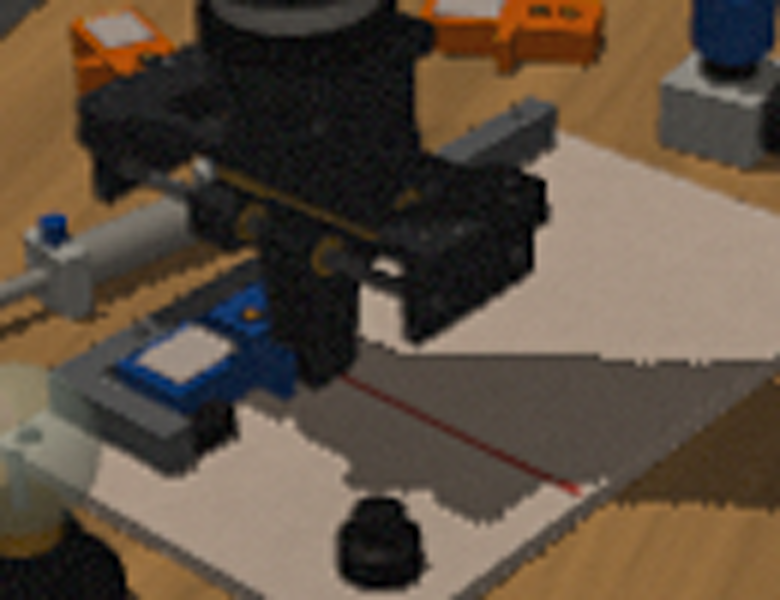

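Entering the pocket cleanly, about 8 mm left. I'll move slowly until the stop shows in the force.

carry_out(targets="0 0 0 -1 0;0 0 0 -1 0;0 0 0 -1 0;0 0 0 -1 0;0 0 0 -1 0;0 0 0 -1 0;0 0 0 -1 0;0 0 0 0 0")

```text
clock: 18.25
tool_pos: [0.6237, -0.0169, 0.181]
eef_rot: [-0.571, -0.413, 0.577, -0.413]
contact_force: [-7.7, -4.6, 4.6]
opening: 0.006
```

Run:
```python
from h import *
where()
```

```text
t 18.25 board [30.2 67.8] tipz 15.0 yaw rel board 0.001 F board [-5.8  -6.79] 4.61 q [ 0.11  1.01 -0.29  1.68  0.51  0.53 -0.82] op 0.006
```

carry_out(targets="0 0 0 -1 0;0 0 0 -1 0;0 0 0 -1 0;0 0 0 0 0;0 0 0 0 0")

```text
clock: 18.67
tool_pos: [0.6244, -0.0148, 0.181]
eef_rot: [-0.571, -0.413, 0.578, -0.413]
contact_force: [-8.1, -4.2, 5.1]
opening: 0.003
```

Run:
```python
from h import *
where()
```

```text
t 18.67 board [30.2 69.9] tipz 15.0 yaw rel board 0.001 F board [-6.33 -6.57] 5.07 q [ 0.11  1.01 -0.29  1.68  0.51  0.54 -0.83] op 0.003
```

carry_out(targets="0 0 0 -1 0;0 0 0 -1 0;0 0 0 0 0;0 0 0 0 0")

```text
clock: 19.0
tool_pos: [0.6246, -0.0143, 0.181]
eef_rot: [-0.57, -0.412, 0.579, -0.413]
contact_force: [-9.6, -6.8, 6.2]
opening: 0.006
```

Run:
```python
from h import *
where()
```

```text
t 19.0 board [30.3 70.5] tipz 15.0 yaw rel board -0.0 F board [-6.89 -9.51] 6.16 q [ 0.11  1.01 -0.29  1.68  0.51  0.54 -0.83] op 0.006
```

carry_out(targets="0 0 0 -1 0;0 0 0 -1 0;0 0 0 -1 0;0 0 0 0 0;0 0 0 0 0")

```text
clock: 19.42
tool_pos: [0.625, -0.0136, 0.181]
eef_rot: [-0.569, -0.411, 0.58, -0.413]
contact_force: [-11.9, -10.5, 9.5]
opening: 0.002
```

Run:
```python
from h import *
where()
im,d=eyes.snapshot('side'); cv2.imwrite('pics/side11.png',cv2.resize(im[140:240,190:320],None,fx=6,fy=6,interpolation=cv2.INTER_CUBIC))
```

```text
t 19.42 board [30.4 71.3] tipz 15.0 yaw rel board -0.002 F board [ -7.95 -13.79] 9.53 q [ 0.1   1.01 -0.29  1.68  0.51  0.54 -0.83] op 0.002
```

View pics/side11.png

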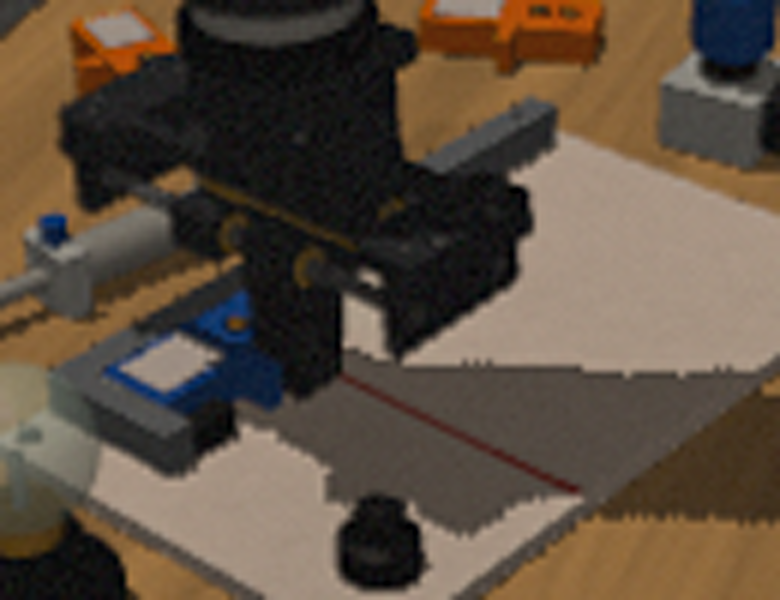

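carry_out(targets="0 0 -0.4 1 0;0 0 -0.4 1 0;0 0 -0.4 1 0;0 0 -0.4 1 0;0 0 -0.4 1 0;0 0 -0.4 1 0;0 0 -1 1 0;0 0 -2 2 0;0 0 -3 3 0;0 0 -5 5 0;0 0 -5 5 0;0 0 0 0 0;0 -20 0 0 0;0 -30 0 0 0;0 -30 0 0 0;0 -30 0 0 0;0 -30 0 10 0;0 -30 0 30 0;0 0 0 30 0;0 0 0 30 0")

```text
clock: 21.13
tool_pos: [0.573, -0.1169, 0.3537]
eef_rot: [0.575, 0.413, -0.572, 0.415]
contact_force: [-0.2, -0.9, -0.9]
opening: 0.004
```

carry_out(targets="0 0 0 35 0;0 0 0 35 0;0 0 0 35 0;0 0 0 35 0;0 0 0 35 0;0 0 0 35 0;0 0 0 0 0;0 0 0 0 0")

```text
clock: 21.8
tool_pos: [0.5049, -0.3184, 0.351]
eef_rot: [-0.574, -0.412, 0.575, -0.412]
contact_force: [0.8, 1.0, 0.8]
opening: -0.0
```

Run:
```python
from h import *
where()
im,d=eyes.snapshot('side'); cv2.imwrite('pics/side12.png',cv2.resize(im[140:240,190:320],None,fx=6,fy=6,interpolation=cv2.INTER_CUBIC))
im,d=eyes.snapshot('top'); cv2.imwrite('pics/top12.png',cv2.resize(im[115:215,190:320],None,fx=6,fy=6,interpolation=cv2.INTER_CUBIC)); cv2.imwrite('pics/top12f.png',im)
```

```text
t 21.8 board [  13.8 -256. ] tipz 185.0 yaw rel board -0.002 F board [0.41 1.17] 0.83 q [ 0.75  0.75 -0.47  1.7   0.44  0.8  -0.25] op -0.0
```

View pics/side12.png

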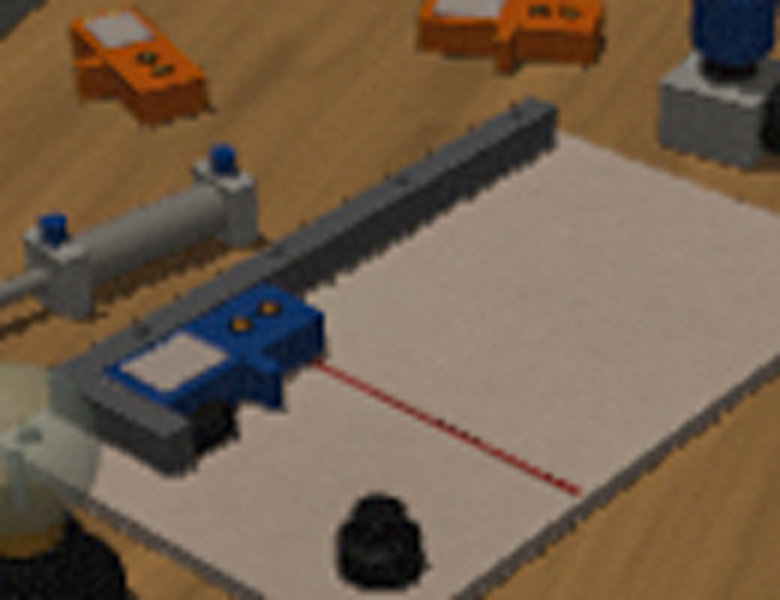

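View pics/top12.png

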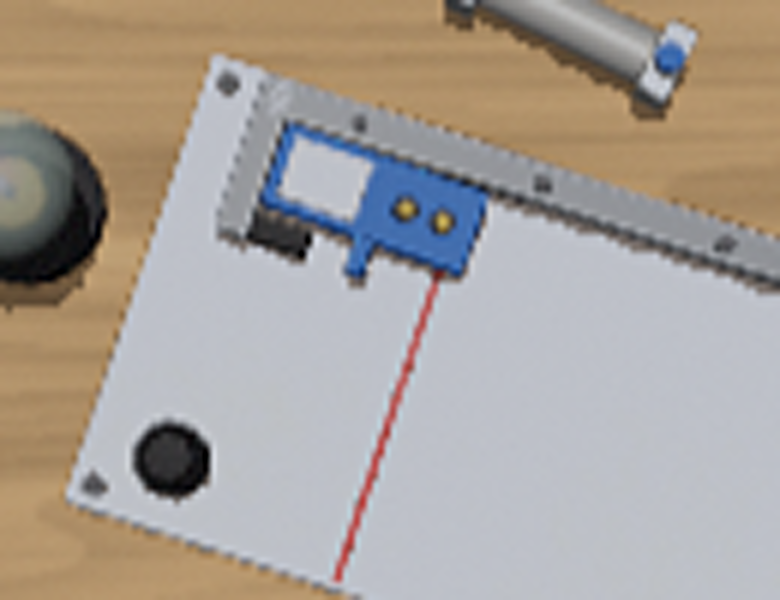

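View pics/top12f.png

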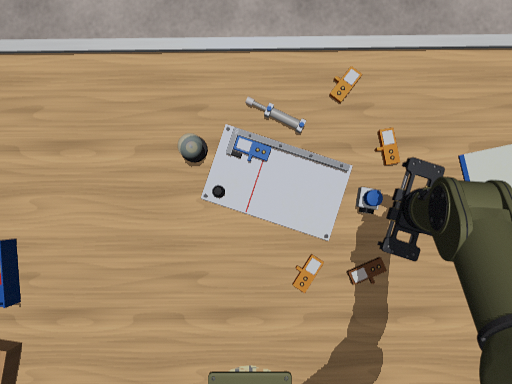

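Run:
```python
from h import *
px=[(287,121),(488,193),(462,277),(262,207)]; loc=[(.018,.045),(.018,-.045),(-.018,-.045),(-.018,.045)]
W=[plane('top',*cr(*p,6,190,115),.03) for p in px]; mo,mth,res=fit2(loc,W); print((Rb.T@(mo-BO)*1000).round(1),mth-BT,(res*1000).round(1).tolist())
a=cv2.imread('pics/top0.png').astype(int);b=cv2.imread('pics/top12f.png').astype(int)
D=np.abs(a-b).max(2)
for n,(u,v,w) in dict(lamp=(193,149,18),nut=(218,191,10),reg=(369,199,12),cyl=(276,114,25)).items():
    q=D[v-w:v+w,u-w:u+w]; print(n,np.median(q),(q>50).sum())
```

```text
[59.7 84.7] -0.017433600225294943 [[1.2, 0.0], [0.5, 1.2], [-0.7, 0.2], [-1.0, -1.5]]
lamp 8.0 0
nut 8.0 0
reg 8.0 48
cyl 8.0 0
```

Run:
```python
from h import *
ims=[eyes.snapshot('top')[0].astype(float) for _ in range(4)]; im=np.mean(ims,0).astype(np.uint8)
cv2.imwrite('pics/top13.png',cv2.resize(im[125:175,225:292],None,fx=11,fy=11,interpolation=cv2.INTER_NEAREST))
sd=np.mean([eyes.snapshot('side')[0].astype(float) for _ in range(4)],0).astype(np.uint8)
cv2.imwrite('pics/side13.png',cv2.resize(sd[175:220,195:255],None,fx=12,fy=12,interpolation=cv2.INTER_CUBIC))
a=cv2.imread('pics/top0.png'); cv2.imwrite('pics/reg.png',cv2.resize(np.hstack([a[180:220,350:390],im[180:220,350:390]]),None,fx=8,fy=8))
```

```text
(no output)
```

View pics/top13.png

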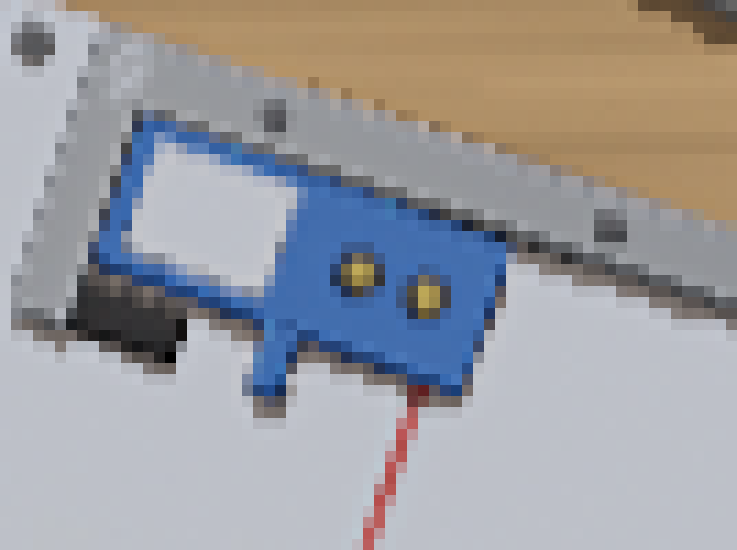

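View pics/side13.png

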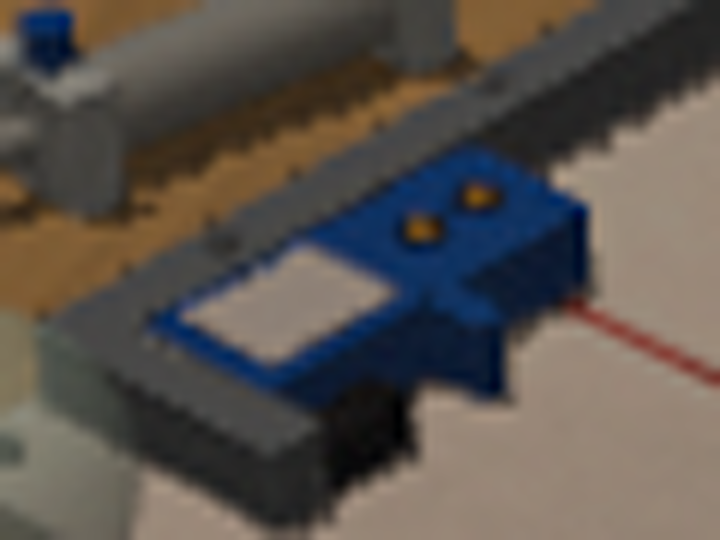

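View pics/reg.png

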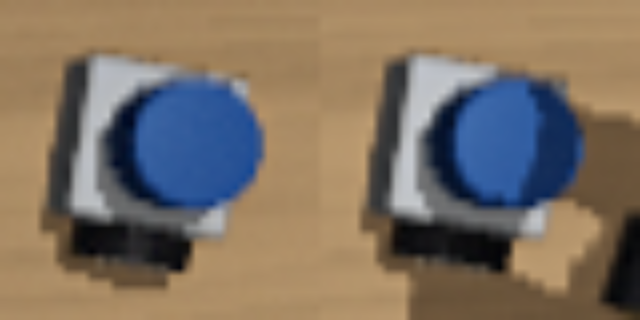

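Run:
```python
from h import *
im=np.mean([eyes.snapshot('top')[0].astype(float) for _ in range(6)],0)
K,Rm,t=cam('top')
sat=im[:,:,0]-im[:,:,2]; g=im.mean(2)
def cross(p,lev,up):  # first subpixel index crossing
    for i in range(len(p)-1):
        if (p[i]<lev<=p[i+1]) if up else (p[i]>lev>=p[i+1]): return i+(lev-p[i])/(p[i+1]-p[i])
def tb(u,v,z=.03): return Rb.T@(plane('top',u,v,z)[:2]-BO)*1000
# module +x edge: descending rows along each column to blueness
P=[];Q=[]
for u in range(241,270):
    v0=int(proj('top',np.r_[BO+Rb@np.array([.088,0]),.03])[1]) 
    c=cross(sat[128:170,u],45,True)
    if c is not None: P.append(tb(u,128+c))
for u in range(275,338):
    # rail front top edge: grey(>130) -> dark ; start inside rail
    W=None
    for v in range(130,185):
        b=tb(u,v)
        if b[0]<88: W=v;break
    c=cross(g[W:W+10,u],115,False)
    if c is not None: Q.append(tb(u,W+c))
    # print
for n,A in (('mod',P),('rail',Q)):
    A=np.array(A); k=np.polyfit(A[:,1],A[:,0],1); r_=A[:,0]-np.polyval(k,A[:,1]); m=abs(r_)<1.5; k=np.polyfit(A[m,1],A[m,0],1)
    print(n,len(A),m.sum(),A[:,1].min().round(),A[:,1].max().round(),'slope',k[0].round(4),'x@45,85,125',np.polyval(k,[45,85,125]).round(2),'std',r_[m].std().round(2))
```

```text
mod 29 29 46.0 120.0 slope 0.0226 x@45,85,125 [77.84 78.75 79.65] std 0.37
rail 63 63 -131.0 31.0 slope -0.0002 x@45,85,125 [80.52 80.51 80.51] std 0.42
```

Run:
```python
from h import *
ims={n:np.mean([eyes.snapshot(n)[0].astype(float) for _ in range(6)],0) for n in('top','side')}
np.save('t14.npy',ims['top']);np.save('s14.npy',ims['side'])
# rectify board plane z=30mm into metric image, 0.25 mm/px ; rows = x (100->20), cols = y (140 -> 30)
for n,im in ims.items():
    def pb(x,y): return proj(n,np.r_[BO+Rb@np.array([x,y])/1000,.03])
    src=np.float32([pb(100,140),pb(100,20),pb(20,20),pb(20,140)]); dst=np.float32([[0,0],[720,0],[720,480],[0,480]])
    H=cv2.getPerspectiveTransform(src,dst); cv2.imwrite(f'pics/rect_{n}.png',cv2.warpPerspective(im.astype(np.uint8),H,(720,480),flags=cv2.INTER_CUBIC))
```

```text
(no output)
```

View pics/rect_top.png

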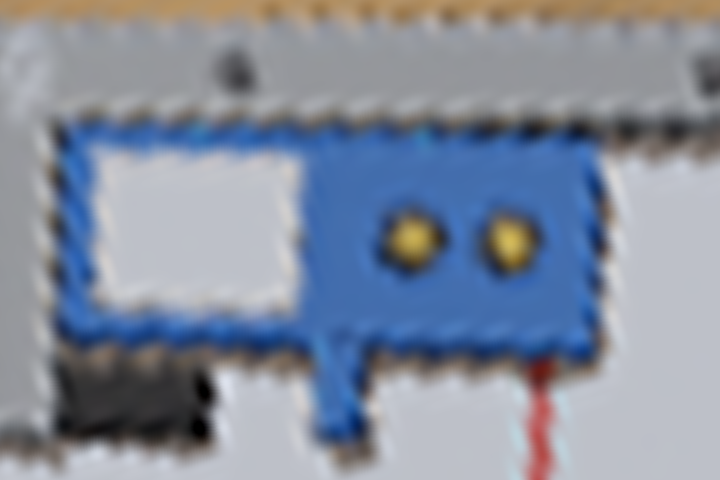

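View pics/rect_side.png

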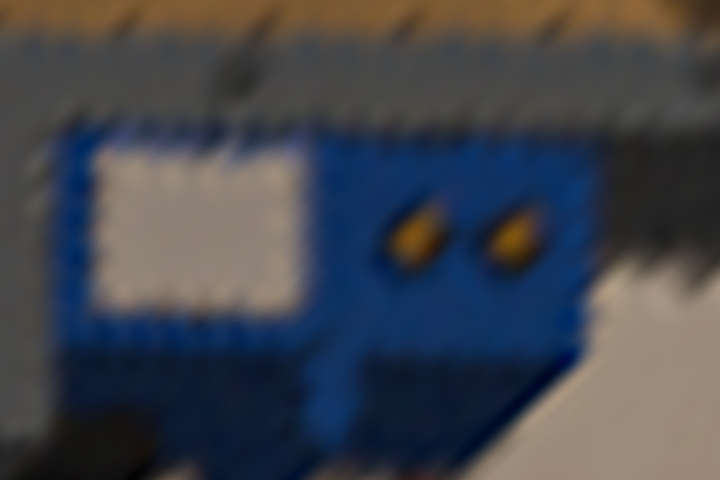

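The final enlarged checks show the module turned about 1 to 1.5° in the pocket, with roughly 1–2 mm of gap at its rear against the rail. My retreat likely dragged the tab. I'll press the rear side square against the rail and then withdraw straight back.

Run:
```python
from h import *
where(); delta(16,58,60,BT)
for n in('side11',):pass
```

```text
t 23.2 board [  14.2 -253.1] tipz 185.2 yaw rel board 0.003 F board [-0.45 -0.61] -0.58 q [ 0.75  0.75 -0.47  1.7   0.44  0.8  -0.25] op 0.007
turn 0.0028 shift [ 125.2    1.8 -311.2] target [ 0.6071 -0.0216  0.226 ]
```

carry_out(targets="0 0 0 -30 0;0 0 0 -30 0;0 0 0 -30 0;0 0 0 -30 0;0 0 0 -30 0;0 0 0 -30 0;0 0 0 -30 0;0 0 0 -30 0;0 0 0 -30 0;0 0 0 -30 0;0 15 0 -11 0;0 25 0 0 0;0 25 0 0 0;0 25 0 0 0;0 25 0 0 0;0 10 0 0 0;0 0 0 0 0;0 0 0 0 0;0 0 0 0 0")

```text
clock: 24.78
tool_pos: [0.6053, -0.0208, 0.2276]
eef_rot: [0.575, 0.413, -0.573, 0.414]
contact_force: [-0.5, 0.1, 0.2]
opening: 0.005
```

Run:
```python
from h import *
where(); delta(16,56,17,BT)
```

```text
t 24.78 board [14.  58.2] tipz 61.6 yaw rel board 0.003 F board [-0.48 -0.06] 0.19 q [ 0.14  0.92 -0.33  1.74  0.5   0.56 -0.82] op 0.005
turn 0.0026 shift [44.6  1.9  2.2] target [ 0.6065 -0.0235  0.183 ]
```

carry_out(targets="0 15 0 2 0;0 15 0 0 0;0 14 0 0 0;0 0 0 0 0;0 0 2 0 0;0 0 2 0 0;0 0 2 0 0;0 0 2 0 0;0 0 1 0 0;0 0 1 0 0;0 0 1 0 0;0 0 0 0 0;0 0 0 0 0")

```text
clock: 25.87
tool_pos: [0.6144, -0.0263, 0.1822]
eef_rot: [-0.574, -0.413, 0.574, -0.413]
contact_force: [-0.3, 1.1, 0.2]
opening: 0.006
```

Run:
```python
from h import *
where()
```

```text
t 25.87 board [24.4 55.9] tipz 16.2 yaw rel board 0.003 F board [-0.64  0.97] 0.19 q [ 0.13  1.   -0.29  1.72  0.53  0.5  -0.83] op 0.006
```

carry_out(targets="0 0 1 0 0;0 0 1 0 0;0 0 1 0 0;0 0 1 0 0;0 0 0 0 0;0 0 0 0 0")

```text
clock: 26.37
tool_pos: [0.6181, -0.0276, 0.1821]
eef_rot: [-0.574, -0.413, 0.574, -0.413]
contact_force: [0.7, -0.3, -0.6]
opening: 0.003
```

Run:
```python
from h import *
where()
```

```text
t 26.37 board [28.4 55.8] tipz 16.1 yaw rel board 0.003 F board [ 0.76 -0.02] -0.57 q [ 0.13  1.   -0.3   1.7   0.53  0.51 -0.82] op 0.003
```

carry_out(targets="0 0 1 0 0;0 0 1 0 0;0 0 1 0 0;0 0 0 0 0;0 0 0 0 0")

```text
clock: 26.78
tool_pos: [0.6197, -0.028, 0.1821]
eef_rot: [-0.572, -0.414, 0.575, -0.413]
contact_force: [-5.2, 1.1, 3.6]
opening: 0.006
```

Run:
```python
from h import *
where()
```

```text
t 26.78 board [30.  55.9] tipz 16.1 yaw rel board 0.003 F board [-5.26 -0.64] 3.55 q [ 0.14  1.01 -0.3   1.7   0.53  0.52 -0.82] op 0.006
```

carry_out(targets="0 0 1 0 0;0 0 1 0 0;0 0 0 0 0;0 0 0 0 0;0 0 -1 0 0;0 0 -1 0 0;0 0 -1 0 0;0 0 -1 0 0;0 0 -2 0 0;0 0 -4 0 0;0 0 -5 0 0;0 -20 0 0 0;0 -30 0 0 0;0 -30 0 0 0;0 -30 0 0 0;0 -10 0 30 0;0 0 0 35 0;0 0 0 35 0;0 0 0 35 0;0 0 0 35 0")

```text
clock: 28.45
tool_pos: [0.5542, -0.1869, 0.3025]
eef_rot: [0.574, 0.413, -0.573, 0.414]
contact_force: [-0.3, -0.6, -0.5]
opening: 0.005
```

carry_out(targets="0 0 0 35 0;0 0 0 35 0;0 0 0 35 0;0 0 0 35 0;0 0 0 0 0;0 0 0 0 0")

```text
clock: 28.95
tool_pos: [0.5091, -0.3213, 0.3019]
eef_rot: [-0.574, -0.411, 0.575, -0.412]
contact_force: [1.5, 0.5, -0.4]
opening: 0.004
```

```bash
cat > rect.py <<'E'
from h import *
import sys
tag=sys.argv[1]
ims={n:np.mean([eyes.snapshot(n)[0].astype(float) for _ in range(3)],0) for n in('top','side')}
for n,im in ims.items():
    def pb(x,y): return proj(n,np.r_[BO+Rb@np.array([x,y])/1000,.03])
    src=np.float32([pb(100,140),pb(100,20),pb(20,20),pb(20,140)]); dst=np.float32([[0,0],[720,0],[720,480],[0,480]])
    H=cv2.getPerspectiveTransform(src,dst); cv2.imwrite(f'pics/rect_{n}{tag}.png',cv2.warpPerspective(im.astype(np.uint8),H,(720,480),flags=cv2.INTER_CUBIC))
np.save(f't{tag}.npy',ims['top']); np.save(f's{tag}.npy',ims['side']); where()
E
python3 rect.py 15
```

```text
t 29.25 board [  19.4 -252.4] tipz 136.4 yaw rel board 0.006 F board [0.45 0.18] -0.44 q [ 0.73  0.82 -0.45  1.72  0.5   0.72 -0.3 ] op 0.006
```

View pics/rect_top15.png

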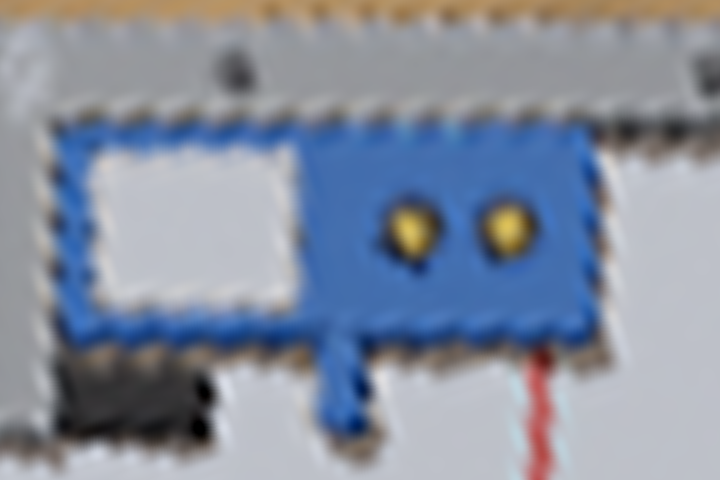

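View pics/rect_side15.png

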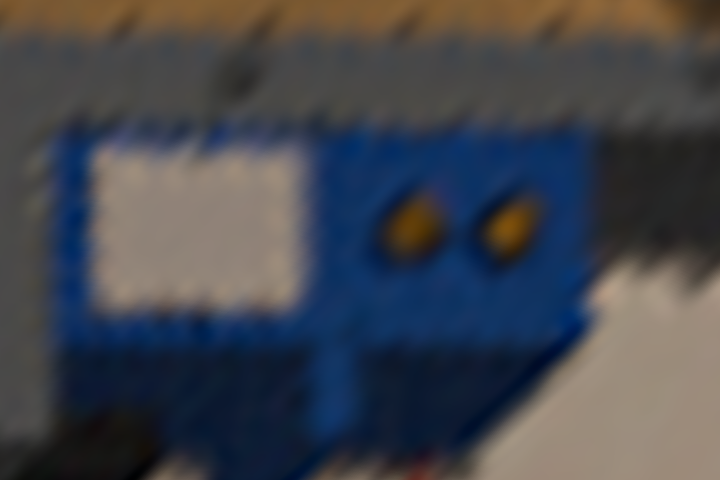

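Now square on the rail, with the dark gap gone. One gentle push on its rear end face will make sure of the end stop.

Run:
```python
from h import *
where(); delta(58,12,17,BT)
```

```text
t 29.25 board [  19.4 -252.4] tipz 136.4 yaw rel board 0.006 F board [0.45 0.18] -0.44 q [ 0.73  0.82 -0.45  1.72  0.5   0.72 -0.3 ] op 0.006
turn 0.0056 shift [ 119.6   38.5 -264.3] target [ 0.6322 -0.0786  0.183 ]
```

carry_out(targets="0 0 3.8 -26 0.005;0 0 3.8 -26 0;0 0 3.8 -26 0;0 0 3.8 -26 0;0 0 3.8 -26 0;0 0 3.8 -26 0;0 0 3.8 -26 0;0 0 3.8 -26 0;0 0 3.8 -26 0;0 0 3.8 -26 0;0 20 0 0 0;0 20 0 0 0;0 20 0 0 0;0 10 0 0 0;0 0 0 0 0;0 0 0 0 0;0 0 0 0 0")

```text
clock: 30.67
tool_pos: [0.6305, -0.0841, 0.2333]
eef_rot: [0.575, 0.412, -0.574, 0.412]
contact_force: [0.6, -0.2, 1.0]
opening: 0.005
```

Run:
```python
from h import *
where(); delta(58,12,17,BT)
```

```text
t 30.67 board [58.1  6.2] tipz 67.3 yaw rel board -0.002 F board [ 0.62 -0.  ] 0.97 q [ 0.25  0.95 -0.36  1.64  0.5   0.64 -0.7 ] op 0.005
turn -0.0021 shift [50.3 -0.2 -5.7] target [ 0.6322 -0.0786  0.183 ]
```

carry_out(targets="0 17 0 0 0;0 17 0 0 0;0 16 0 0 0;0 0 0 0 0;0 0 0 -4 0;0 0 0 -4 0;0 0 0 -4 0;0 0 0 -4 0;0 0 0 -2 0;0 0 0 -2 0;0 0 0 -1 0;0 0 0 -1 0;0 0 0 -1 0;0 0 0 -1 0;0 0 0 0 0;0 0 0 0 0")

```text
clock: 32.0
tool_pos: [0.6375, -0.0619, 0.1821]
eef_rot: [-0.575, -0.412, 0.575, -0.412]
contact_force: [-0.4, 0.2, 0.3]
opening: 0.007
```

Run:
```python
from h import *
where()
```

```text
t 32.0 board [57.7 29.5] tipz 16.1 yaw rel board -0.002 F board [-0.47  0.06] 0.34 q [ 0.2   1.02 -0.32  1.63  0.52  0.57 -0.75] op 0.007
```

carry_out(targets="0 0 0 -1 0;0 0 0 -1 0;0 0 0 -1 0;0 0 0 0 0;0 0 0 0 0")

```text
clock: 32.42
tool_pos: [0.6379, -0.0612, 0.1821]
eef_rot: [-0.573, -0.411, 0.577, -0.412]
contact_force: [-2.4, -5.4, 3.1]
opening: 0.008
```

Run:
```python
from h import *
where()
```

```text
t 32.42 board [57.8 30.3] tipz 16.1 yaw rel board -0.004 F board [-0.58 -5.89] 3.05 q [ 0.19  1.02 -0.32  1.63  0.52  0.57 -0.76] op 0.008
```

carry_out(targets="0 0 0 -1 0;0 0 0 -1 0;0 0 0 0 0;0 0 0 0 0;0 0 0 1 0;0 0 0 1 0;0 0 0 1 0;0 0 0 1 0;0 0 0 1 0;0 0 0 2 0;0 0 0 5 0;0 0 0 10 0;0 0 0 10 0;0 -30 0 0 0;0 -30 0 0 0;0 -30 0 0 0;0 -30 0 20 0;0 0 0 35 0;0 0 0 35 0;0 0 0 35 0")

```text
clock: 34.08
tool_pos: [0.588, -0.2076, 0.3031]
eef_rot: [0.575, 0.411, -0.574, 0.413]
contact_force: [0.3, 0.0, -0.2]
opening: 0.005
```

carry_out(targets="0 0 0 35 0;0 0 0 35 0;0 0 0 35 0;0 0 0 35 0;0 0 0 0 0;0 0 0 0 0")

```text
clock: 34.58
tool_pos: [0.5416, -0.3421, 0.3018]
eef_rot: [-0.575, -0.41, 0.577, -0.41]
contact_force: [1.0, 1.2, -0.1]
opening: 0.007
```

```bash
python3 rect.py 16
python3 - <<'E'
from h import *
t=np.load('t16.npy'); cv2.imwrite('pics/top16.png',t.astype(np.uint8))
E
```

```text
t 34.88 board [  57.2 -260.5] tipz 136.3 yaw rel board 0.0 F board [0.39 0.2 ] 0.75 q [ 0.73  0.87 -0.46  1.6   0.49  0.8  -0.26] op 0.006
```

View pics/rect_top16.png

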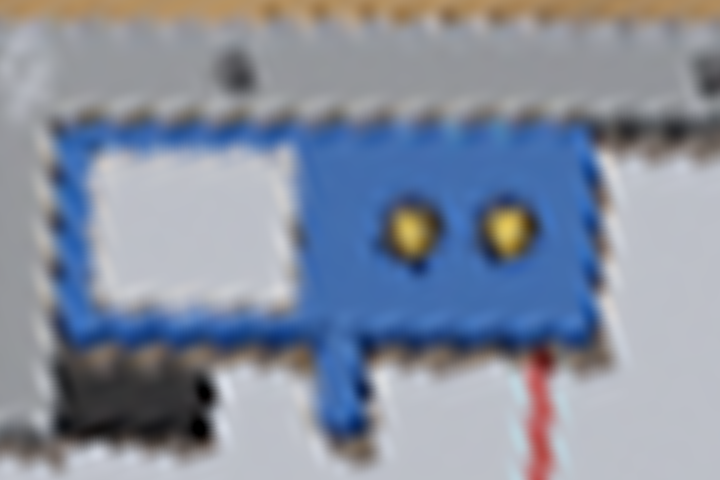

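View pics/rect_side16.png

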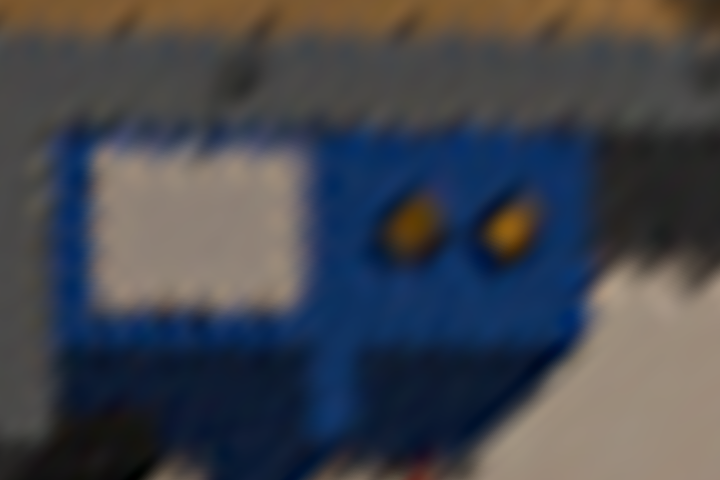

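View pics/top16.png

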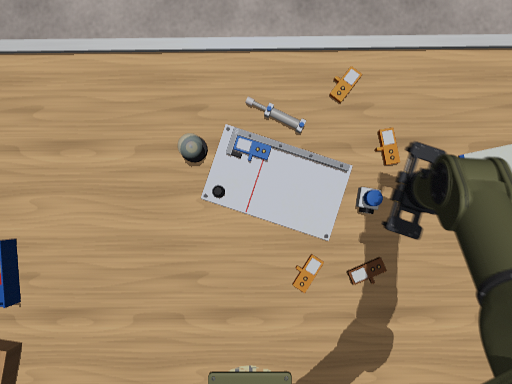

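The module at top-view (252,150) sits square on the rail and stop. The lamp (193,149), thumb nut (218,191), regulator (369,199) and cylinder (276,114) are where they started, and the robot touches nothing.

Run:
```python
from h import *
print(r.finish_job())
```

```text
the job is handed in; nothing more can be done
None
```

The blue module is home in the corner pocket, flat against the rail and against the end stop. I handed the job in at about 35 s. One check along the way failed and I corrected it.

- **What I did:** I pushed the module to the rail with two fingers either side of its tab, while it was still about 80 mm short of the red line. I then slid it along the rail into the pocket with the closed fingers behind the tab, keeping 4–8 N of pressure towards the rail.
- **Check that failed:** After my first retreat, the pictures showed the module turned about 1–1.5°, with a gap of about 2 mm between its rear and the rail. I think the retreat dragged the tab. The forces and side views during the slide showed it held to the rail, but its rear was mostly hidden then, so I can't rule out that the tilt began earlier.
- **Correction:** I pressed the rear side back onto the rail and withdrew straight. A gentle push on the end face then met solid resistance and did not visibly move the module.
- **Last checks:** Both cameras show the module square, with no visible gap at the rail or the stop. Before the correction its centre measured 59.7, 84.7 mm against a target of 62, 85; I put the difference in x down to calibration error and the tilt, and did not measure it again.
- **Other objects:** The lamp, regulator, air cylinder and thumb nut had not moved; the only change at the regulator was the arm's shadow.

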